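# Release and open the belt hatch of a potter's wheel

### The job

The blue belt hatch of the tabletop potter's wheel is held shut by a hidden spring catch: take the red-handled release pin out of the wooden tool block, put it down through the brass-ringed hole in the deck, feel for the catch and press it gently, without forcing it, until the hatch springs ajar. Then swing the hatch (it has a black knob) all the way open, past upright, so that it rests back on its stop, and stand the pin fully home in its hole in the tool block again. Leave the pot on the wheel and the other things around where they are.

Things in the scene. Friction and masses are not known exactly. Their poses are not given: they have to be found in the camera images.
- wheel: Tabletop potter's wheel, fixed: casing 340 (x) by 460 (y) mm, flat cream deck 130 mm high; origin under its centre on the bench, x away from the robot at yaw 0, y left. Right (-y) half: blue splash pan (rim 170 mm high, radius 116 mm about x 15, y -100) round the aluminium wheel head, 200 mm across, 180 mm high. Left half: hatch and release hole.
- hole (a point): Centre of the mouth of the 9 mm release hole (2 mm chamfer, 27 mm brass ring), 130 mm high, at wheel x -117, y 130 mm; axes as the wheel's. Straight below, unseen, the catch's flat 16 mm head, 29 to 55 mm below the deck (differs each time). It springs back at a push: 4.5 N starts it, 8 N at about 6 mm where the hatch lets go; hard stop at 8 mm. Over 20 N damages it.
- hatch (a joint): Blue steel hatch 128 (x) by 116 (y) by 5 mm, 0.2 kg, flush in the deck, hinged on its far (+x) edge parallel to wheel y: 0 rad shut and latched, grows as it opens up and away from the robot, upright 1.57, stop at 1.85 where its weight holds it. When tripped it springs to about 0.25 rad and stays ajar, free to swing; let go before upright it falls back to ajar.
- hinge_line (a point): Middle of the hatch's hinge line on the wheel's deck, 130 mm high; y along the hinge.
- knob (a point): Centre of the black ball knob, 24 mm across, 30 mm above the hatch's upper face on a 9 mm stem; it is 105 mm from the hinge line along the hatch and 30 mm above it when shut, and swings with the hatch. Fingers may straddle it along the hinge direction and stay upright while it turns between them.
- toolblock: Wooden tool block, fixed: 70 (x) by 170 (y) by 78 mm high, origin under its centre. The pin stands in the hole in the middle of its top; two other tools are fixed in it 66 mm to either side (+-y), standing up to 70 mm above it.
- rest_hole (a point): Mouth of the 9 mm through hole in the middle of the tool block's top, 78 mm above the bench, where the pin stands; 2 mm chamfer.
- pin: Release pin, loose, about 45 g, 132 mm long: round-tipped steel rod 6 mm thick, 70 mm long, below a square red handle 16 by 16 by 62 mm. Origin at the tip, z up along the pin (handle from 70 to 132 mm), x and y square to the handle's faces. It stands upright in the tool block, tip 8 mm above the bench, handle seated on the block's top.
- pin_tip (a point): Tip of the release pin's rod, same as the pin's origin.
- pot: Terracotta pot on the wheel head, 92 mm across and 62 mm high, origin under its base, loose: leave it.
- tape: Yellow tape measure 66 by 34 by 59 mm, loose on the bench: leave it.
- jar: Amber jar with a white cap, 64 mm across, 85 mm high, loose on the bench: leave it.
- pinblock: Light wooden block 95 by 62 by 40 mm with steel pins sticking up 12 mm, loose on the bench: leave it.
There are look-alikes about, which are no part of the job. Leave any turquoise look-alike of the pin alone.

How it is judged (in metres and radians):
On the way, in this order (a step that is already met when the one before it is completed fails the run):
1. the pin is down through the deck hole, the hatch still latched (z of pin_tip in the frame of hole below -0.02 m and horizontal distance between pin_tip and hole below 0.006 m and value of joint hatch below 0.03 rad), for 0.05 s.
2. the hatch springs ajar with the pin in the hole (z of pin_tip in the frame of hole below -0.02 m and horizontal distance between pin_tip and hole below 0.006 m and value of joint hatch above 0.12 rad), for 0.05 s.
At the end, for the whole second after the job is handed in: The hatch is open past upright and at rest on its stop (over 1.75 rad); the pin stands upright at rest in the tool block's hole, its handle seated on the block within 4 mm (value of joint hatch above 1.75 rad and not (velocity of joint hatch above 0.05 rad/s or velocity of joint hatch below -0.05 rad/s) and z of pin_tip in the frame of rest_hole below -0.066 m and horizontal distance between pin_tip and rest_hole below 0.006 m and angle between pin's own z axis and vertical below 0.1 rad and linear speed of pin below 0.02 m/s); the robot touches nothing.
It fails at once if the pin pressed or jammed on the catch or any part of the wheel with more than 20 N (contact force between pin and wheel above 20 N).
It fails at once if the pot on the wheel moved by more than 10 mm (distance of pot from where it was at the start of the episode above 0.01 m).
It fails at once if the tape measure moved by more than 15 mm (distance of tape from where it was at the start of the episode above 0.015 m).
It fails at once if the jar moved by more than 15 mm (distance of jar from where it was at the start of the episode above 0.015 m).
It fails at once if the pin-studded block moved by more than 15 mm (distance of pinblock from where it was at the start of the episode above 0.015 m).
It also fails if it takes over 72 s, if anything falls off the work surface, if the arm or the gripper's body presses on something with over 40 N, if the wrist force passes 120 N, or if a joint passes its speed limit or range.

### The arm

A 7-joint arm with a two-finger parallel gripper is mounted at the origin on the work surface. World frame = base frame: x ahead of the robot, y to its left, z up, the work surface at z = 0. Lengths are in mm, angles in rad, forces in N, time in s.
With the tool pointing down it reaches from about 425 to 950 mm from the base axis. Payload 4.7 kg.
Tool frame: the origin (TCP) lies between the finger pads; the fingertips stand 8 mm ahead of it and the grasp point (between the pads) lies 11 mm behind it; z points along the fingers, y is the line along which they close (so a half turn about z gives the same grasp; the last joint's range is limited). The gripper opens to 87 mm and grips with 3 to 60 N. Pads are 19 mm wide; open, the fingers measure 117 mm over their backs; the gripper's body (75 mm by 190 mm) begins 51 mm behind the grasp point.
Start: joints at [-1.178, 0.469, -0.049, 1.532, 0.024, 1.141, -0.082], TCP at [276.31, 615.877, 197.473] pointing down, gripper open.
Joint ranges: [-2.59, 2.59], [-0.33, 1.99], [-1.39, 1.29], [0.1, 2.45], [-1.04, 4.18], [0.21, 1.99], [-2.66, 2.66]. Speed limits (rad/s): [2.57, 2.57, 3.14, 3.14, 3.14, 3.14, 3.14].

### API

Orientations are given as a unit quaternion [w, x, y, z].
In Python, from station import arm gives the robot as it stands.
- The arm moves only by the shell command python3 -m inch 'ROWS' [OPENING] [FORCE]. ROWS is JSON, one flat list of numbers, 6 for each row, row after row: the shift along the tool's x, y, z scaled (see below), then the turn, a rotation vector about the tool's x, y, z scaled (see below). A call has 1 to 12 rows; each row is the pose to reach, as a shift and turn from the pose commanded when the call began, along the tool's axes at that moment; what a row does not reach only later rows make up. The controller multiplies each number of a shift by 0.1 m and each number of a turn by 30 degrees. A row lasts 1/8 s, in which the tool goes at most 62.5 mm and 10.7 degrees, less where a joint would pass 70% of its speed; a pose out of reach is approached as far as the arm can. A call with a number of a shift or a turn outside -1 to 1 is refused whole. A call with a gripper value outside its range is refused whole. OPENING is the opening, from -1 (shut) to 1 (fully open), set as the call begins (- or left out, the last holds). The fingers move at their own pace and stop on an object; FORCE is the grip in N (left out, the last holds). Time passes only in rows, so rows that repeat a pose let the fingers close. It gives the time, the measured TCP pose, the force, the opening and the grip force at its end, in the units of the state.
- arm.sense(): the state, without advancing time (a new reading comes with each control period).
- arm.get_image(name): name is "side" or "top"; returns a dict with "img" (384x512x3 uint8, blue, green, red), "fx", "fy", "cx", "cy" (pixels), "R" (3x3) and "t" (3): a world point X has camera coordinates R X + t. Camera axes: x right, y down, z forward; pixel columns grow to the right and rows downward; lengths in mm; the calibration is good to about 2 mm. A picture is of the moment at which its call begins. There is no depth.
- arm.finish_job(): hands the job in; it is judged then, once.
Trained networks look in the newest picture that a camera, given by its name, has taken for a name from the list of things; names that differ only in an ending like _2 or _b are one class to them, and where a whole thing is asked for, a point or a joint stands for the part that bears it (a point fixed in the world has none). Each returns a list of dicts, best first, with "score" (0 to 1); they miss things now and then, are a little off and sometimes report something else, mostly with a low value. They report only what shows in the picture. A call takes as long as a camera call. They do not tell look-alikes from the thing itself.
- arm.outline_of(name, camera): "mask" (384x512 bool, what is visible of it).
- arm.spot_point(name, camera): "point" ([x, y, z] in mm, in world coordinates, good to about 4 mm: a listed point, or the origin of a listed thing).
The state is a dict: "t": time; "qpos": joint angles; "qd": joint speeds; "joint_torque": joint torques, N m; "eef_pos": TCP position; "tool_rot": TCP orientation; "contact_force": force on the tool from outside, world axes, zero at the start; "moment": the same for the moment, N m; "opening": finger opening in mm; "grasp_force": force on a finger pad.
Only numpy, scipy, OpenCV 4.12 (cv2) and the standard library are available. Lean on these libraries where they do the work, as an engineer would, in place of code of your own. Each camera call takes 0.05 s, during which the arm holds its last target. There are 200 camera calls.

## Working session

There is one attempt and no reset: what is moved stays moved. The work goes in short steps, Python scripts to look and compute and a shell command to move; the robot and the scene stay as the last step left them, time stands still between calls to the robot, and variables do not carry over. Pictures are saved under pics/ and viewed, at most 10 in all, crops included, and the job is handed in when it is done.

```bash
ls; mkdir -p pics; python3 - <<'E'
from station import arm
import cv2,numpy as np
s=arm.sense();print({k:np.round(v,3).tolist() for k,v in s.items()})
ims=[]
for c in("side","top"):
    d=arm.get_image(c);cv2.imwrite(f"pics/{c}0.png",d["img"])
    print(c,d["fx"],d["cx"],d["cy"],np.round(d["R"],3).tolist(),np.round(d["t"],1).tolist())
    for n in("hole","hinge_line","knob","rest_hole","toolblock","pin","wheel","pot","tape","jar","pinblock"):
        print(n,[(round(float(r["score"]),2),np.round(r["point"],1).tolist()) for r in arm.spot_point(n,c)[:3]])
E
```

```text
pics
{'t': 0.0, 'qpos': [-1.178, 0.469, -0.049, 1.534, 0.024, 1.141, -0.082], 'qd': [-0.001, 0.001, -0.002, -0.0, 0.001, -0.002, -0.001], 'joint_torque': [0.001, -50.797, -0.08, -23.615, -0.061, 0.038, 0.0], 'eef_pos': [276.101, 615.245, 196.397], 'tool_rot': [-0.0, 0.209, 0.978, -0.001], 'contact_force': [0.788, -0.244, 0.123], 'moment': [-0.039, 0.015, -0.005], 'grasp_force': 0.0, 'opening': 87.113}
side 391.3121218529045 257.9683627535297 193.52471154415937 [[-0.984, -0.178, 0.005], [-0.105, 0.557, -0.824], [0.144, -0.811, -0.567]] [550.3, 198.6, 1064.6]
hole [(0.56, [515.9, 41.0, 133.7])]
hinge_line [(0.83, [680.4, 24.5, 125.1]), (0.53, [614.3, -220.6, 180.9])]
knob [(0.95, [576.6, 38.2, 160.7])]
rest_hole [(0.86, [488.9, 370.3, 78.9])]
toolblock [(0.57, [483.0, 364.5, 5.2]), (0.51, [615.2, -221.0, 179.5])]
pin [(0.59, [584.3, 359.7, 1.7])]
wheel []
pot [(0.91, [613.0, -218.3, 182.2])]
tape []
jar [(0.77, [469.3, -479.6, 1.7])]
pinblock [(0.63, [703.0, 355.0, -3.1])]
top 389.29349287246856 251.37958572133454 191.2049102308661 [[0.05, -0.999, 0.001], [-0.97, -0.048, -0.237], [0.237, 0.011, -0.972]] [-76.0, 608.4, 1256.4]
hole [(0.58, [515.8, 39.6, 132.5])]
hinge_line [(0.94, [678.7, 22.1, 129.1]), (0.67, [486.2, 371.5, -4.1])]
knob [(0.76, [573.2, 39.0, 162.1])]
rest_hole [(0.63, [483.3, 371.2, 78.9])]
toolblock [(0.57, [485.2, 372.2, 0.2]), (0.5, [471.8, -481.2, 3.8])]
pin [(0.65, [580.7, 363.4, 1.7]), (0.55, [485.7, 370.8, 6.9])]
wheel [(0.67, [616.1, -97.2, 4.9]), (0.62, [483.8, 369.8, 8.4]), (0.51, [615.2, -217.7, 181.0])]
pot [(0.72, [702.6, 358.4, -2.0]), (0.64, [614.8, -217.8, 179.0])]
tape [(0.67, [610.6, -483.3, -0.3])]
jar [(0.67, [474.0, -479.3, 3.2])]
pinblock [(0.88, [702.6, 359.4, -2.3])]
```

```bash
python3 -c "
import cv2,numpy as np
a=cv2.imread('pics/side0.png');b=cv2.imread('pics/top0.png')
cv2.imwrite('pics/both0.png',cv2.resize(np.vstack([a,b]),(400,600))) ; cv2.imwrite('pics/s0.png',cv2.resize(a,(800,600)));cv2.imwrite('pics/t0.png',cv2.resize(b,(800,600)))"
```

```text
(no output)
```

View pics/s0.png

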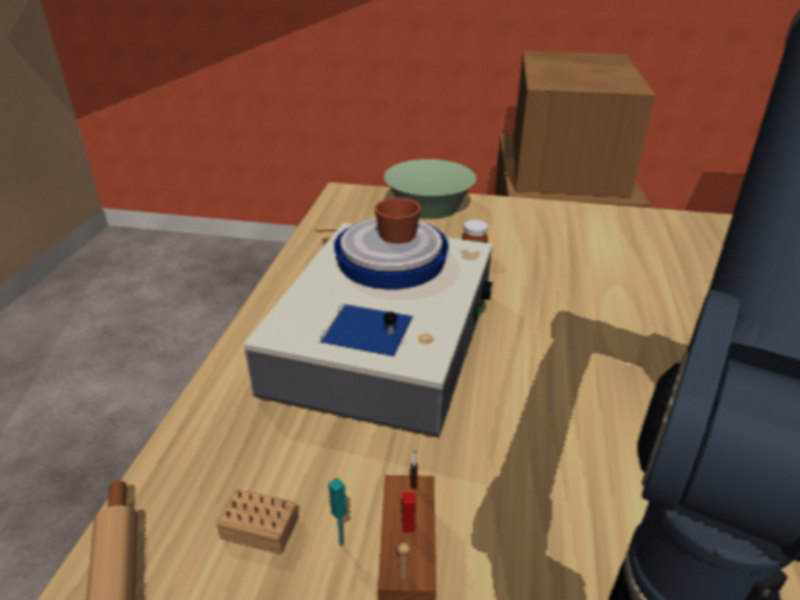

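View pics/t0.png

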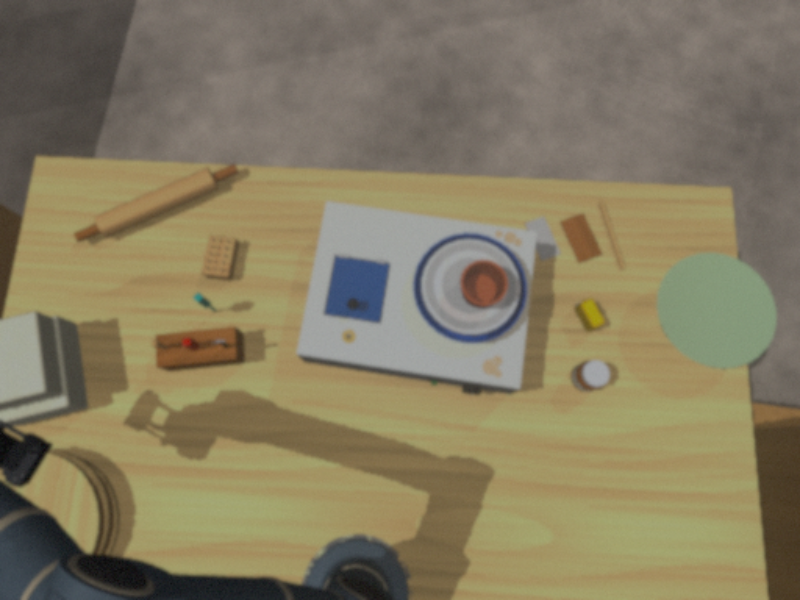

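The candidates for the pin are the red handle at side (408,512) and top (190,343), and the turquoise look-alike at side (338,500) and top (203,300). The red one in the wooden block is the right one. I'll rectify the planes to measure yaws and check that crop.

```bash
cat > h.py <<'E'
from station import arm
import cv2,numpy as np
def rect(d,z,x0,x1,y0,y1,s=3):
    "metric top view of plane z: col=(y1-y)*s,row=(x1-x)*s"
    K=np.array([[d["fx"],0,d["cx"]],[0,d["fy"],d["cy"]],[0,0,1.]])
    R=np.array(d["R"]);t=np.array(d["t"])
    H=K@np.c_[R[:,0],R[:,1],R[:,2]*z+t]          # (X,Y,1)->pix
    A=np.array([[0,-1/s,x1],[-1/s,0,y1],[0,0,1.]])  # (col,row)->(X,Y)
    return cv2.warpPerspective(d["img"],H@A,(int((y1-y0)*s),int((x1-x0)*s)),flags=cv2.INTER_CUBIC|cv2.WARP_INVERSE_MAP)
E
python3 - <<'E'
from h import *
d=arm.get_image("top"); e=arm.get_image("side")
a=rect(d,78,430,540,260,480,3); b=rect(e,78,430,540,260,480,3)
c=rect(e,140,450,530,330,410,3.4);c2=rect(d,140,450,530,330,410,3.4)
cv2.imwrite("pics/r1.png",np.vstack([a,b])[:600])
for n,dd in(("top",d),("side",e)):
    im=rect(dd,130,500,740,-60,140,3)
    h=cv2.cvtColor(im,cv2.COLOR_BGR2HSV);m=cv2.inRange(h,(95,120,40),(130,255,255))
    m=cv2.morphologyEx(m,cv2.MORPH_CLOSE,np.ones((41,41)))
    cs,_=cv2.findContours(m,0,2);k=max(cs,key=cv2.contourArea);r=cv2.minAreaRect(k)
    print(n,"hatch centre",740-r[0][1]/3,140-r[0][0]/3,np.array(r[1])/3,r[2])
    im=rect(dd,130,400,860,-400,200,1);h=cv2.cvtColor(im,cv2.COLOR_BGR2HSV)
    m=cv2.inRange(h,(0,0,140),(40,60,255));
    m=cv2.morphologyEx(cv2.morphologyEx(m,cv2.MORPH_OPEN,np.ones((5,5))),cv2.MORPH_CLOSE,np.ones((41,41)))
    cs,_=cv2.findContours(m,0,2);k=max(cs,key=cv2.contourArea);r=cv2.minAreaRect(k)
    print("deck",860-r[0][1],200-r[0][0],r[1],r[2])
    # rest block
    for o in arm.outline_of("toolblock",n)[:1]:
        q=dict(dd);q["img"]=o["mask"].astype(np.uint8)*255
        im=rect(q,78,400,580,240,500,2);cs,_=cv2.findContours((im>127).astype(np.uint8),0,2)
        r=cv2.minAreaRect(max(cs,key=cv2.contourArea));print("block",580-r[0][1]/2,500-r[0][0]/2,np.array(r[1])/2,r[2])
    for p in("rest_hole","hole","knob","pot","hinge_line"):
        print(p,[np.round(x["point"],1).tolist() for x in arm.spot_point(p,n)[:1]])
E
```

```text
top hatch centre 616.8455403645834 30.10976155598958 [108.33332316 118.56665039] 6.34019136428833
deck 633.3652648925781 -129.48989868164062 (520.8338012695312, 371.6343994140625) 5.673022270202637
block 479.12225341796875 364.61407470703125 [ 86.70471191 198.75296021] 80.9453353881836
rest_hole [[487.3, 368.2, 79.0]]
hole [[518.2, 41.9, 132.1]]
knob [[575.2, 40.3, 160.7]]
pot [[611.2, -218.5, 181.3]]
hinge_line [[684.2, 24.7, 129.6]]
side hatch centre 616.9552408854166 32.60103352864583 [111.84709676 125.20124308] 5.95245885848999
deck 614.9780883789062 -117.30615234375 (515.5800170898438, 342.2601623535156) 6.072456359863281
block 488.22520446777344 366.2032470703125 [ 71.57875824 205.11857605] 81.06940460205078
rest_hole [[483.7, 370.1, 78.1]]
hole [[519.1, 40.0, 134.5]]
knob [[577.2, 37.0, 160.7]]
pot [[613.2, -222.2, 178.4]]
hinge_line [[679.5, 22.6, 125.9]]
```

View pics/r1.png

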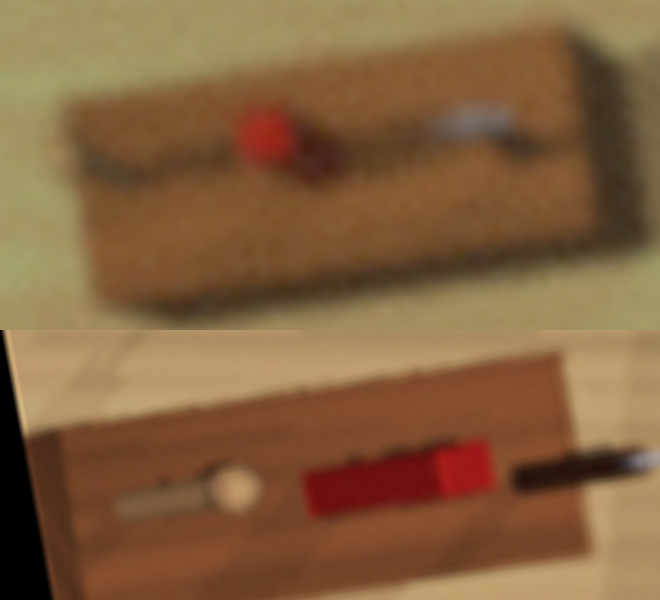

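The crops show the red pin upright in the block's middle hole, with its faces square to the block. Its base is at about (486,370), block yaw about +9° and wheel yaw about -6°. The turquoise one is elsewhere, so the choice holds. Next I'll write a helper that works out the numbers, and move.

```bash
cat >> h.py <<'E'
from scipy.spatial.transform import Rotation as Ro
def go(x,y,z,yaw=None):
    "numbers for inch: shift/100mm, turn/30deg to TCP xyz, closing line at yaw deg, tool straight down"
    s=arm.sense();w,a,b,c=s["tool_rot"];R=Ro.from_quat([a,b,c,w])
    p=R.inv().apply(np.array([x,y,z])-s["eef_pos"])/100
    yt=R.as_matrix()[:,1];cur=np.degrees(np.arctan2(yt[1],yt[0]))
    yaw=cur if yaw is None else yaw+180*np.round((cur-yaw)/180)
    u=np.radians(yaw);Y=np.array([np.cos(u),np.sin(u),0]);Z=np.array([0,0,-1.])
    T=Ro.from_matrix(np.c_[np.cross(Y,Z),Y,Z])
    print("shift",np.round(p,3),"turn",np.round((R.inv()*T).as_rotvec(degrees=True)/30,3),"yaw",round(cur,1),"t",round(s["t"],2),"F",np.round(s["contact_force"],1),"pos",np.round(s["eef_pos"],1),"open",round(s["opening"],1),round(s["grasp_force"],1))
E
python3 -m inch '[-0.9,-0.42,0,0,0,0.95, -0.9,-0.42,0,0,0,0.95, -0.9,-0.42,0,0,0,0.95]'
python3 -c "
from h import *
go(486,370,190,8.9)"
```

```text
t: 2.28
eef_pos: [345.3, 537.2, 197.9]
tool_rot: [0.001, 0.449, 0.894, -0.0]
contact_force: [-0.3, 0.4, -0.4]
opening: 87.0
grasp_force: 0.0
shift [-2.181  0.129  0.084] turn [0.003 0.004 0.926] yaw 36.7 t 2.27 F [-0.3  0.4 -0.4] pos [345.3 537.2 197.9] open 87.0 0.0
```

```bash
python3 -m inch '[-0.95,0.05,0,0,0,0.92, -0.95,0.05,0,0,0,0.92, -0.95,0.05,0,0,0,0.92, -0.95,0.05,0,0,0,0.92]' >/dev/null
python3 -c "
from h import *
go(486,370,190,8.9)"
```

```text
shift [-1.108  0.652  0.076] turn [ 0.    -0.001  0.029] yaw 9.8 t 2.77 F [ 0.4  0.2 -0.3] pos [402.9 468.1 197.6] open 87.3 0.0
```

```bash
python3 -m inch '[-1,0.62,0.05,0,0,0.03, -1,0.62,0.05,0,0,0.03, -1,0.62,0.05,0,0,0.03, -1,0.62,0.05,0,0,0.03]' >/dev/null
python3 - <<'E'
from h import *
go(486,370,109,8.9)
for n in("side","top"):
    d=arm.get_image(n)
    for p in("pin","rest_hole"): print(n,p,[(round(float(x["score"]),2),np.round(x["point"],1).tolist()) for x in arm.spot_point(p,n)[:2]])
    if n=="side":
        K=np.array([[d["fx"],0,d["cx"]],[0,d["fy"],d["cy"]],[0,0,1]]);q=K@(np.array(d["R"])@[486,370,130]+d["t"]);u,v=(q[:2]/q[2]).astype(int);print(u,v)
        cv2.imwrite("pics/c1.png",cv2.resize(d["img"][v-90:v+60,u-100:u+100],(800,600),interpolation=2))
E
```

```text
shift [-0.122  0.042  0.834] turn [-0.001 -0.002  0.002] yaw 9.0 t 3.27 F [0.2 1.  0.3] pos [480.  381.3 192.4] open 86.8 0.0
side pin [(0.76, [578.1, 359.4, -0.9])]
side rest_hole [(0.7, [485.8, 370.7, 80.0])]
261 320
top pin [(0.57, [486.4, 370.0, 5.8]), (0.51, [581.6, 363.6, 1.8])]
top rest_hole [(0.66, [488.3, 371.0, 78.5])]
```

View pics/c1.png

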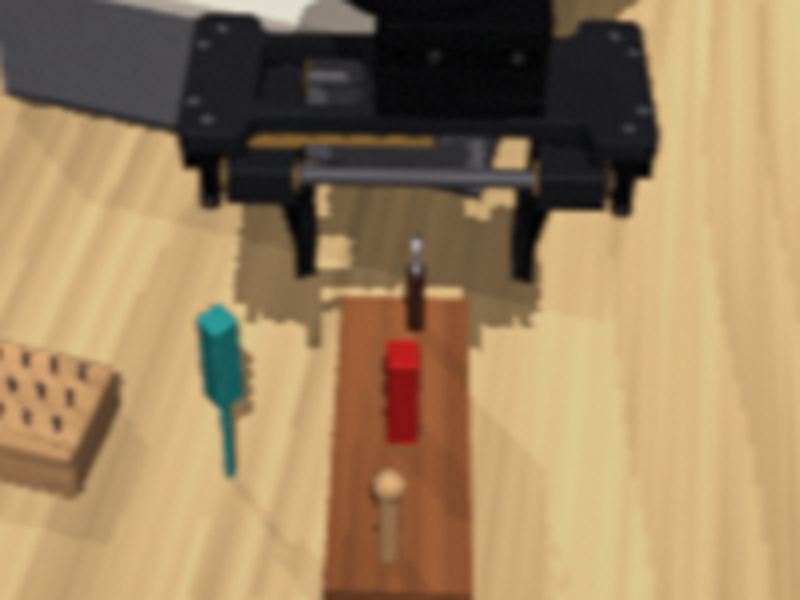

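The crop shows the open fingers above the block, the red pin at (402,390) between them, and the turquoise look-alike at (220,355), clear to the left. I'll centre over the pin and go down.

```bash
python3 -m inch '[-0.12,0.04,0,0,0,0, -0.12,0.04,0,0,0,0, -0.12,0.04,0,0,0,0]' >/dev/null
python3 -c "
from h import *
go(486,370,109,8.9)"
```

```text
shift [ 0.014 -0.006  0.835] turn [ 0.    -0.    -0.003] yaw 8.8 t 3.95 F [ 0.1 -0.3 -0. ] pos [486.8 368.7 192.5] open 87.0 0.0
```

```bash
python3 -m inch '[0.01,0,0.42,0,0,0, 0.01,0,0.75,0,0,0, 0.01,0,0.83,0,0,0, 0.01,0,0.83,0,0,0]' | grep -E "eef|force" && python3 -m inch '[0,0,0,0,0,0, 0,0,0,0,0,0, 0,0,0,0,0,0, 0,0,0,0,0,0, 0,0,0,0,0,0]' -1 25
python3 -c "
from h import *
go(486,370,109,8.9)"
```

```text
eef_pos: [486.7, 370.1, 109.7]
contact_force: [0.4, 0.3, 0.9]
grasp_force: 0.0
t: 5.08
eef_pos: [486.5, 369.9, 109.5]
tool_rot: [-0.0, 0.651, 0.759, 0.0]
contact_force: [0.1, -0.1, -0.8]
opening: 44.7
grasp_force: 0.0
shift [ 0.002 -0.004  0.005] turn [ 0.    -0.    -0.002] yaw 8.8 t 5.08 F [ 0.1 -0.1 -0.8] pos [486.5 369.9 109.5] open 44.7 0.0
```

```bash
python3 -m inch '[0,0,0,0,0,0, 0,0,0,0,0,0, 0,0,0,0,0,0, 0,0,0,0,0,0, 0,0,0,0,0,0, 0,0,0,0,0,0]' -1 25

```

```text
t: 5.82
eef_pos: [486.5, 369.8, 109.4]
tool_rot: [-0.0, 0.651, 0.759, -0.0]
contact_force: [0.4, 0.5, 0.2]
opening: 15.6
grasp_force: 25.0
```

```bash
python3 -m inch '[0,0,-0.4,0,0,0, 0,0,-0.8,0,0,0, 0,0,-1,0,0,0, 0,0,-1,0,0,0]' | grep -E "eef|open|force"
python3 -m inch '[-0.4,0,-0.5,0,0,0, -0.8,0,-0.5,0,0,0, -1,0,-0.5,0,0,0, -1,0,-0.5,0,0,0]' | grep -E "eef|open|force"
python3 - <<'E'
from h import *
go(517.5,40.6,262)
for n in("side","top"):
    d=arm.get_image(n)
    im=rect(d,130,497,537,20,60,10)
    h=cv2.cvtColor(im,cv2.COLOR_BGR2HSV);m=cv2.inRange(h,(12,75,60),(35,255,255))
    M=cv2.moments(m,True);print(n,"ring",M["m00"]/100, 537-M["m01"]/M["m00"]/10, 60-M["m10"]/M["m00"]/10)
    cv2.imwrite(f"pics/ring_{n}.png",np.hstack([im,cv2.cvtColor(m,8)]))
a=[cv2.imread(f"pics/ring_{n}.png") for n in("side","top")]
cv2.imwrite("pics/ring.png",cv2.resize(np.vstack(a),(600,600)))
E
```

```text
eef_pos: [487.3, 370.5, 211.1]
contact_force: [-1.3, 0.2, -1.5]
opening: 15.3
grasp_force: 25.0
eef_pos: [501.5, 269.8, 258.1]
contact_force: [-0.3, 1.2, 0.0]
opening: 15.3
grasp_force: 25.0
shift [-2.29  -0.188 -0.037] turn [-0.004  0.001  0.   ] yaw 8.7 t 6.83 F [-0.3  1.2  0. ] pos [501.5 269.8 258.1] open 15.3 25.0
side ring 225.83 508.47067262985433 41.46461940397644
top ring 522.06 515.6673562425775 41.74626096617247
```

View pics/ring.png

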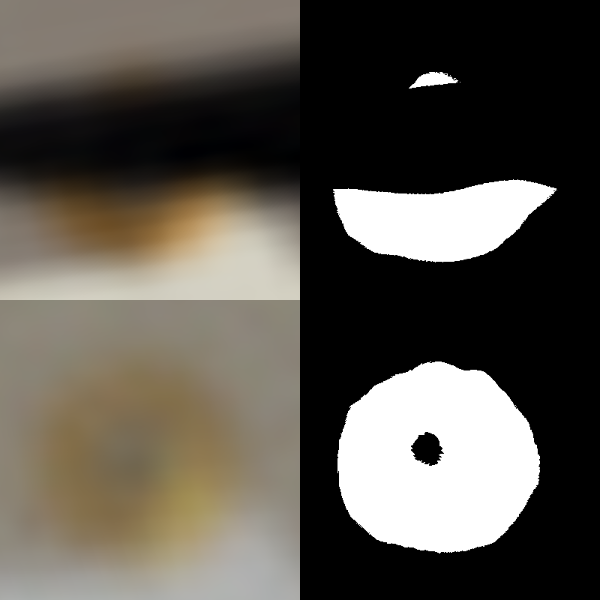

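Top view: the ring is at mask centre (139,157), so the hole is at about (516,41.5). The gripper hides it in the side view, so I'll use the earlier side picture.

```bash
python3 - <<'E'
from h import *
for n in("side","top"):
    d=dict(arm.get_image(n));d["img"]=cv2.imread(f"pics/{n}0.png")
    im=rect(d,130,494,540,18,64,10)
    h=cv2.cvtColor(im,cv2.COLOR_BGR2HSV);m=cv2.inRange(h,(12,75,60),(35,255,255))
    k=max(cv2.findContours(m,0,2)[0],key=cv2.contourArea)
    x,y,w,hh=cv2.boundingRect(k);M=cv2.moments(cv2.convexHull(k))
    print(n,"bbox",540-(y+hh/2)/10,64-(x+w/2)/10,w/10,hh/10,"hull",540-M["m01"]/M["m00"]/10,64-M["m10"]/M["m00"]/10)
E
python3 -m inch '[-0.5,-0.05,0,0,0,0, -1,-0.1,0,0,0,0, -1,-0.1,0,0,0,0]' | grep eef
python3 -m inch '[-0.5,-0.05,0,0,0,0, -1,-0.08,0,0,0,0, -1,-0.08,0,0,0,0]' | grep eef
python3 -c "
from h import *
go(516.3,41,262,8.7)"
```

```text
side bbox 514.95 41.9 28.4 27.3 hull 514.9433785241697 41.88019942314256
top bbox 514.95 41.55 24.3 24.7 hull 514.9233632783435 41.58829821600334
eef_pos: [507.8, 167.2, 259.5]
eef_pos: [515.3, 67.9, 259.5]
shift [-0.267 -0.03  -0.024] turn [ 0.001  0.002 -0.006] yaw 8.5 t 7.78 F [-0.1  0.3 -1. ] pos [515.3  67.9 259.5] open 14.9 25.0
```

```bash
python3 -m inch '[-0.2,-0.04,0.05,0,0,0, -0.26,-0.04,0.14,0,0,0, -0.26,-0.04,0.14,0,0,0, -0.26,-0.04,0.14,0,0,0]' >/dev/null
python3 - <<'E'
from h import *
go(515,41.7,245)
d=arm.get_image("side");s=arm.sense();p=s["eef_pos"]
def pr(X):
    c=np.array(d["R"])@X+d["t"];return np.array([d["fx"]*c[0]/c[2]+d["cx"],d["fy"]*c[1]/c[2]+d["cy"]])
tip=p-[0,0,101.5];print("tip px",pr(tip),"hole px",pr([515,41.7,130]))
u,v=pr(tip).astype(int);k=10
im=cv2.resize(d["img"][v-45:v+15,u-40:u+40],(800,600),interpolation=cv2.INTER_CUBIC)
for X,col in((tip,(0,0,255)),(tip+[0,0,70],(0,255,0)),([515,41.7,130],(255,0,0))):
    q=((pr(np.array(X))-[u-40,v-45]+.5)*k).astype(int);cv2.circle(im,tuple(int(i) for i in q),5,col,1)
cv2.imwrite("pics/tip.png",im)
print([np.round(x["point"],1).tolist() for x in arm.spot_point("pin_tip","side")[:2]])
E
```

```text
shift [-0.042 -0.006  0.003] turn [-0.    -0.001 -0.   ] yaw 8.9 t 8.28 F [-0.  -0.3 -0.2] pos [514.9  45.9 245.3] open 15.5 25.0
tip px [271.84630484 213.16677738] hole px [271.92826045 216.47241302]
[[515.6, 43.5, 144.2], [517.0, 41.5, 129.5]]
```

View pics/tip.png

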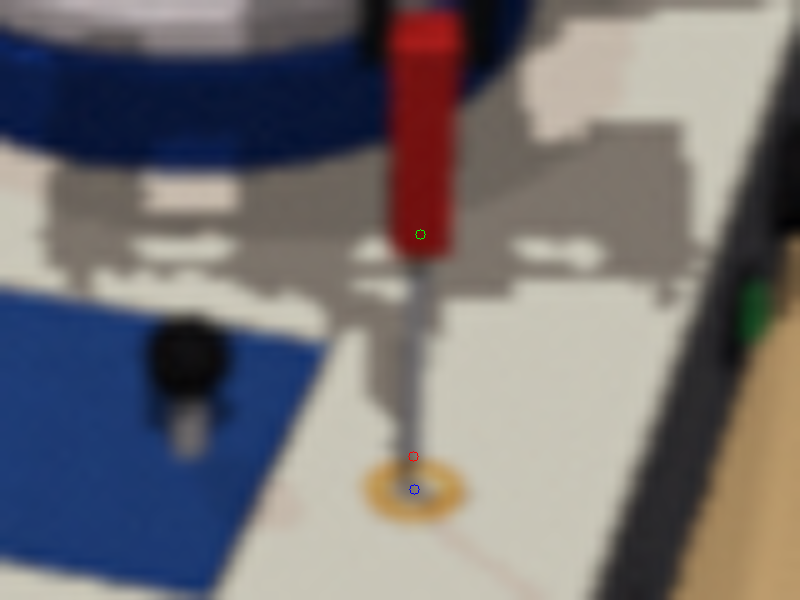

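The crop shows the rod tip just above the brass ring. The handle base matches the prediction and the tip is within about 1 mm in x. Now I'll settle over the hole and go down in small steps, watching the force.

```bash
python3 -m inch '[-0.02,0,0.05,0,0,0, -0.02,0,0.08,0,0,0, -0.02,0,0.08,0,0,0, -0.02,0,0.08,0,0,0]' | grep -E "eef|force"
python3 -c "
from h import *
go(514.7,41.7,231.5,8.9)
print([np.round(x['point'],1).tolist() for n in('side',) for _ in[arm.get_image(n)] for x in arm.spot_point('pin_tip',n)[:2]])"
```

```text
eef_pos: [515.1, 42.4, 237.5]
contact_force: [0.6, 0.5, 0.4]
grasp_force: 25.0
shift [-0.006 -0.005  0.06 ] turn [ 0.    -0.    -0.002] yaw 8.8 t 8.88 F [0.6 0.5 0.4] pos [515.1  42.4 237.5] open 15.5 25.0
[[579.7, 364.7, -1.4], [517.0, 44.5, 136.2]]
```

```bash
python3 -m inch '[-0.006,-0.004,0.03,0,0,0, -0.006,-0.004,0.05,0,0,0, -0.006,-0.004,0.06,0,0,0, -0.006,-0.004,0.07,0,0,0, -0.006,-0.004,0.08,0,0,0]' | grep -E "eef|force"
```

```text
eef_pos: [514.8, 41.7, 229.4]
contact_force: [0.9, 0.4, -0.4]
grasp_force: 25.0
```

```bash
python3 -m inch '[0,0,0.01,0,0,0, 0,0,0.02,0,0,0, 0,0,0.03,0,0,0, 0,0,0.03,0,0,0]' | grep -E "eef|force"
```

```text
eef_pos: [514.8, 41.7, 226.3]
contact_force: [0.7, -1.0, 0.3]
grasp_force: 25.0
```

```bash
python3 -m inch '[0,0,0.03,0,0,0, 0,0,0.06,0,0,0, 0,0,0.09,0,0,0, 0,0,0.12,0,0,0, 0,0,0.15,0,0,0, 0,0,0.18,0,0,0, 0,0,0.2,0,0,0, 0,0,0.2,0,0,0]' | grep -E "eef|force"
```

```text
eef_pos: [514.7, 41.7, 206.2]
contact_force: [-0.7, 0.2, -0.7]
grasp_force: 25.0
```

```bash
for i in 1; do python3 -m inch '[0,0,0.015,0,0,0, 0,0,0.03,0,0,0, 0,0,0.045,0,0,0, 0,0,0.045,0,0,0]' | grep -E "eef|contact"; done
```

```text
eef_pos: [514.7, 41.8, 201.8]
contact_force: [0.2, -1.2, -0.7]
```

```bash
python3 -m inch '[0,0,0.015,0,0,0, 0,0,0.03,0,0,0, 0,0,0.045,0,0,0, 0,0,0.045,0,0,0]' | grep -E "eef|contact"
```

```text
eef_pos: [514.7, 41.7, 197.2]
contact_force: [1.1, -0.5, -1.5]
```

```bash
python3 -m inch '[0,0,0.015,0,0,0, 0,0,0.03,0,0,0, 0,0,0.04,0,0,0, 0,0,0.04,0,0,0]' | grep -E "eef|contact"
```

```text
eef_pos: [515.1, 41.7, 193.7]
contact_force: [-1.1, -0.2, 2.2]
```

```bash
python3 -m inch '[0,0,0.01,0,0,0, 0,0,0.02,0,0,0, 0,0,0.02,0,0,0, 0,0,0.02,0,0,0]' | grep -E "eef|contact|grasp"
```

```text
eef_pos: [515.2, 41.8, 191.9]
contact_force: [-0.8, -1.3, 5.6]
grasp_force: 25.0
```

Contact: 5.6 N, so the catch has started to move. I'll press on gently.

```bash
python3 -m inch '[0,0,0.01,0,0,0, 0,0,0.02,0,0,0, 0,0,0.03,0,0,0, 0,0,0.03,0,0,0]' | grep -E "eef|contact|grasp"
python3 -c "
from h import *
print([(n,p,np.round(x['point'],1).tolist()) for n in('side','top') for _ in[arm.get_image(n)] for p in('knob',) for x in arm.spot_point(p,n)[:1]])"
```

```text
eef_pos: [515.3, 41.6, 189.1]
contact_force: [-1.3, -0.5, 6.5]
grasp_force: 25.0
[('side', 'knob', [486.2, 371.2, 76.9]), ('top', 'knob', [577.2, 36.2, 163.7])]
```

```bash
python3 -m inch '[0,0,0.01,0,0,0, 0,0,0.015,0,0,0, 0,0,0.015,0,0,0]' | grep -E "eef|contact|grasp"
python3 -c "
from h import *
print([(n,p,np.round(x['point'],1).tolist()) for n in('top',) for _ in[arm.get_image(n)] for p in('knob',) for x in arm.spot_point(p,n)[:1]])"
```

```text
eef_pos: [515.3, 41.5, 187.7]
contact_force: [-1.3, -0.9, 7.5]
grasp_force: 25.0
[('top', 'knob', [574.1, 38.7, 161.8])]
```

```bash
python3 -m inch '[0,0,0.01,0,0,0, 0,0,0.015,0,0,0, 0,0,0.015,0,0,0]' | grep -E "eef|contact|grasp"
python3 -c "
from h import *
print([(n,p,np.round(x['point'],1).tolist()) for n in('top',) for _ in[arm.get_image(n)] for p in('knob',) for x in arm.spot_point(p,n)[:1]])"
```

```text
eef_pos: [515.4, 41.5, 186.3]
contact_force: [-1.3, -0.4, 7.5]
grasp_force: 25.1
[('top', 'knob', [584.3, 35.9, 186.4])]
```

The knob has risen to z 186, so the hatch is ajar. Next: pull the pin straight up and carry it back.

```bash
python3 -m inch '[0,0,-0.2,0,0,0, 0,0,-0.5,0,0,0, 0,0,-0.9,0,0,0, 0,0,-0.95,0,0,0, 0,0,-0.95,0,0,0]' | grep -E "eef|contact|grasp"
python3 -m inch '[0.5,0.07,0,0,0,0, 0.95,0.13,0,0,0,0, 0.95,0.13,0,0,0,0]' | grep -E "eef"
python3 -c "
from h import *
go(486.5,369.8,270,8.8)"
```

```text
eef_pos: [514.2, 41.8, 279.6]
contact_force: [0.1, 0.8, -0.9]
grasp_force: 25.0
eef_pos: [511.2, 142.0, 278.0]
shift [2.288 0.124 0.08 ] turn [-0.008 -0.001  0.016] yaw 9.3 t 15.75 F [-0.1 -0.4  0.3] pos [511.2 142.  278. ] open 15.2 25.0
```

```bash
python3 -m inch '[0.5,0.03,0,0,0,0, 1,0.05,0,0,0,0, 1,0.05,0,0,0,0]' | grep -E "eef"
python3 -m inch '[0.5,0.03,0,0,0,0, 1,0.05,0,0,0,0, 1,0.05,0,0,0,0, 1,0.05,0,0,0,0]' | grep -E "eef"
python3 -c "
from h import *
go(486.5,369.8,185,8.8)"
```

```text
eef_pos: [500.6, 240.9, 278.3]
eef_pos: [492.6, 334.5, 279.3]
shift [ 0.361 -0.006  0.942] turn [-0.003  0.005 -0.003] yaw 8.7 t 16.62 F [ 0.9 -0.1 -1.3] pos [492.6 334.5 279.3] open 15.0 25.0
```

```bash
python3 -m inch '[0.33,0,0,0,0,0, 0.33,0,0.2,0,0,0, 0.33,0,0.7,0,0,0, 0.33,0,0.85,0,0,0, 0.33,0,0.85,0,0,0, 0.33,0,0.85,0,0,0]' | grep -E "eef"
python3 -c "
from h import *
go(486.5,369.8,182,8.8)"
```

```text
eef_pos: [488.5, 369.5, 197.4]
shift [ 0.005 -0.02   0.154] turn [ 0.006 -0.003 -0.001] yaw 8.8 t 17.38 F [-0.1  0.6  0.3] pos [488.5 369.5 197.4] open 15.8 25.0
```

```bash
python3 -m inch '[0,-0.02,0.08,0,0,0, 0,-0.02,0.13,0,0,0, 0,-0.02,0.13,0,0,0, 0,-0.02,0.13,0,0,0]' | grep -E "eef|contact"
python3 -c "
from h import *
go(486.5,369.8,179,8.8)"
```

```text
eef_pos: [485.2, 369.2, 182.6]
contact_force: [-0.0, 0.2, 0.0]
shift [0.004 0.013 0.036] turn [ 0.    -0.     0.001] yaw 8.8 t 17.88 F [-0.   0.2  0. ] pos [485.2 369.2 182.6] open 15.5 25.0
```

```bash
python3 -m inch '[0.005,0.013,0,0,0,0, 0.005,0.013,0.02,0,0,0, 0.005,0.013,0.04,0,0,0, 0.005,0.013,0.06,0,0,0, 0.005,0.013,0.08,0,0,0, 0.005,0.013,0.08,0,0,0]' | grep -E "eef|contact"
```

```text
eef_pos: [486.3, 369.7, 174.2]
contact_force: [0.1, 0.2, -0.4]
```

```bash
python3 -m inch '[0,0,0.08,0,0,0, 0,0,0.16,0,0,0, 0,0,0.24,0,0,0, 0,0,0.32,0,0,0, 0,0,0.4,0,0,0, 0,0,0.48,0,0,0, 0,0,0.56,0,0,0, 0,0,0.62,0,0,0, 0,0,0.62,0,0,0]' | grep -E "eef|contact"
python3 -m inch '[0,0,0.01,0,0,0, 0,0,0.02,0,0,0, 0,0,0.025,0,0,0, 0,0,0.025,0,0,0]' | grep -E "eef|contact"
```

```text
eef_pos: [486.1, 369.6, 111.9]
contact_force: [-1.2, 0.6, -0.5]
eef_pos: [486.4, 369.8, 110.0]
contact_force: [1.0, -0.1, -1.6]
```

```bash
python3 -m inch '[0,0,0,0,0,0, 0,0,0,0,0,0, 0,0,0,0,0,0, 0,0,0,0,0,0]' 0.6 | grep -E "eef|contact|open"
python3 -m inch '[0,0,-0.3,0,0,0, 0,0,-0.7,0,0,0, 0,0,-1,0,0,0, 0,0,-1,0,0,0]' | grep -E "eef|contact|open"
python3 - <<'E'
from h import *
for n in("side","top"):
    d=arm.get_image(n)
    for p in("pin_tip","pin","knob","hinge_line"): print(n,p,[(round(float(x["score"]),2),np.round(x["point"],1).tolist()) for x in arm.spot_point(p,n)[:2]])
    if n=="side":
        cv2.imwrite("pics/s1.png",cv2.resize(d["img"][190:370,150:390],(800,600),interpolation=2))
go(577,37,240,84)
E
```

```text
eef_pos: [486.4, 369.8, 110.0]
contact_force: [-0.1, 0.3, 0.1]
opening: 47.6
eef_pos: [487.8, 370.8, 212.7]
contact_force: [-0.2, -0.8, -0.5]
opening: 69.6
side pin_tip [(0.62, [580.5, 361.1, 0.3])]
side pin [(0.59, [581.5, 357.8, 0.1])]
side knob [(0.59, [587.7, 33.7, 185.0])]
side hinge_line [(0.72, [682.1, 23.6, 129.1]), (0.57, [612.2, -103.0, 1.2])]
top pin_tip [(0.58, [586.4, 37.5, 187.0]), (0.53, [584.9, 357.3, -1.3])]
top pin [(0.52, [681.9, 23.9, 129.4]), (0.47, [584.6, 365.2, 1.3])]
top knob [(0.57, [587.0, 38.0, 185.6])]
top hinge_line [(0.89, [683.9, 24.6, 128.3])]
shift [-3.426  0.386 -0.305] turn [-2.000e-03 -0.000e+00 -2.506e+00] yaw 8.8 t 21.75 F [-0.8 -0.7 -0. ] pos [486.2 369.6 209.4] open 69.9 0.0
```

View pics/s1.png

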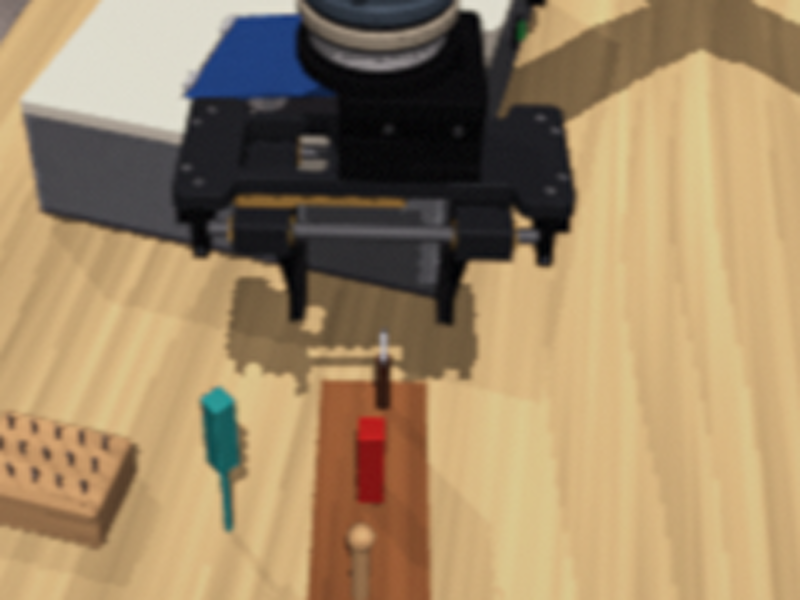

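The pin stands seated in the block at (371,460) and the hatch is ajar, so now I'll go to the knob.

```bash
python3 -m inch '[-0.4,0.05,-0.3,0,0,-0.3, -0.9,0.1,-0.4,0,0,-0.6, -0.95,0.1,-0.4,0,0,-0.95, -0.95,0.1,-0.4,0,0,-0.95]' | grep -E "eef"
python3 -c "
from h import *
go(587,37,250,84)"
```

```text
eef_pos: [511.1, 276.7, 250.1]
shift [-2.369 -0.841 -0.   ] turn [ 1.000e-03 -0.000e+00 -1.563e+00] yaw 37.1 t 22.25 F [0.2 0.6 1. ] pos [511.1 276.7 250.1] open 69.5 0.0
```

```bash
python3 -m inch '[-0.5,-0.18,0,0,0,-0.3, -0.95,-0.34,0,0,0,-0.6, -0.95,-0.34,0,0,0,-0.9, -0.95,-0.34,0,0,0,-0.9]' | grep -E "eef"
python3 -c "
from h import *
go(587,37,250,84)"
```

```text
eef_pos: [541.2, 182.1, 249.5]
shift [-1.045 -1.106 -0.006] turn [ 0.001 -0.002 -0.662] yaw 64.1 t 22.75 F [-0.4  0.6  1.1] pos [541.2 182.1 249.5] open 69.8 0.0
```

```bash
python3 -m inch '[-0.4,-0.4,0,0,0,-0.3, -0.8,-0.85,0,0,0,-0.6, -0.95,-0.98,0,0,0,-0.64, -0.95,-0.98,0,0,0,-0.64]' | grep -E "eef"
python3 -c "
from h import *
go(587,37,250,84)"
```

```text
eef_pos: [584.9, 51.5, 249.5]
shift [-0.038 -0.142 -0.005] turn [-0.    -0.001 -0.025] yaw 83.2 t 23.25 F [-0.1  0.5 -0.4] pos [584.9  51.5 249.5] open 69.6 0.0
```

```bash
python3 -m inch '[-0.03,-0.12,0,0,0,0, -0.03,-0.12,0.1,0,0,0, -0.03,-0.12,0.2,0,0,0, -0.03,-0.12,0.2,0,0,0, -0.03,-0.12,0.2,0,0,0]' | grep -E "eef|contact"
python3 - <<'E'
from h import *
go(587,37,177,84)
d=arm.get_image("top")
for p in("knob",): print([(round(float(x["score"]),2),np.round(x["point"],1).tolist()) for x in arm.spot_point(p,"top")[:2]])
d=arm.get_image("side")
for p in("knob",): print([(round(float(x["score"]),2),np.round(x["point"],1).tolist()) for x in arm.spot_point(p,"side")[:2]])
cv2.imwrite("pics/k1.png",cv2.resize(d["img"][130:250,180:340],(800,600),interpolation=2))
E
```

```text
eef_pos: [586.2, 39.9, 229.9]
contact_force: [0.6, 0.1, -0.0]
shift [-0.011 -0.028  0.529] turn [ 0.    -0.    -0.015] yaw 83.6 t 23.88 F [ 0.6  0.1 -0. ] pos [586.2  39.9 229.9] open 69.7 0.0
[(0.47, [518.8, 40.5, 133.0])]
[(0.64, [590.4, 35.7, 186.1])]
```

View pics/k1.png

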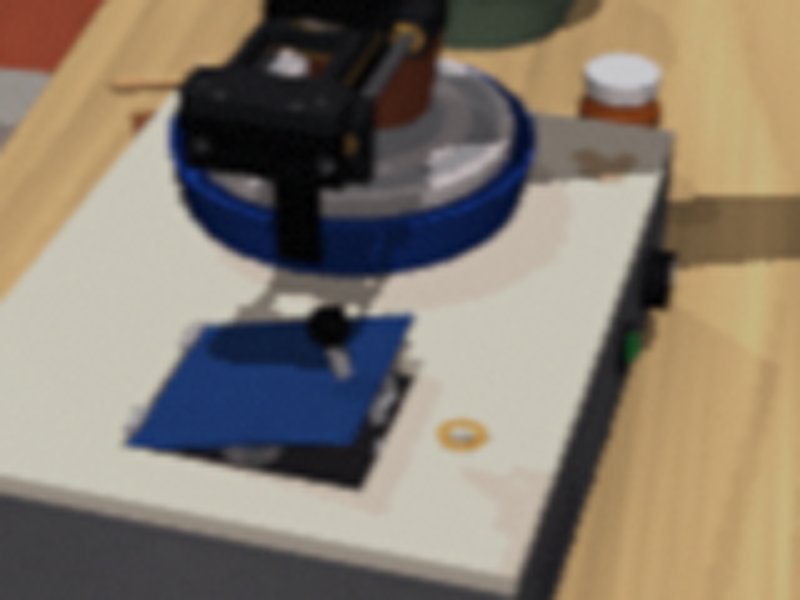

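The crop shows the hatch ajar with the knob at (328,325), below the near finger and between the fingers along the hinge. I'll lower and grip lightly.

```bash
python3 -m inch '[-0.02,-0.025,0.2,0,0,-0.015, -0.02,-0.025,0.4,0,0,-0.015, -0.02,-0.025,0.52,0,0,-0.015, -0.02,-0.025,0.52,0,0,-0.015]' | grep -E "eef|contact"
python3 -m inch '[0,0,0,0,0,0, 0,0,0,0,0,0, 0,0,0,0,0,0, 0,0,0,0,0,0, 0,0,0,0,0,0, 0,0,0,0,0,0]' -1 8 | grep -E "eef|contact|open|grasp"
```

```text
eef_pos: [587.5, 36.8, 177.3]
contact_force: [-0.1, -0.5, -0.2]
eef_pos: [588.0, 36.8, 177.9]
contact_force: [-0.1, -0.1, 0.8]
opening: 17.4
grasp_force: 0.0
```

```bash
python3 -m inch '[0,0,0,0,0,0, 0,0,0,0,0,0, 0,0,0,0,0,0]' | grep -E "eef|contact|open|grasp"
python3 - <<'E'
from h import *
d=arm.get_image("side")
for p in("knob",): print([(round(float(x["score"]),2),np.round(x["point"],1).tolist()) for x in arm.spot_point(p,"side")[:2]])
cv2.imwrite("pics/k2.png",cv2.resize(d["img"][150:240,200:320],(800,600),interpolation=2))
E
```

```text
eef_pos: [588.0, 36.8, 177.9]
contact_force: [-0.2, 0.3, -0.9]
opening: 0.7
grasp_force: 0.0
[(0.83, [586.9, 36.5, 186.6]), (0.57, [614.8, -104.7, 0.6])]
```

View pics/k2.png

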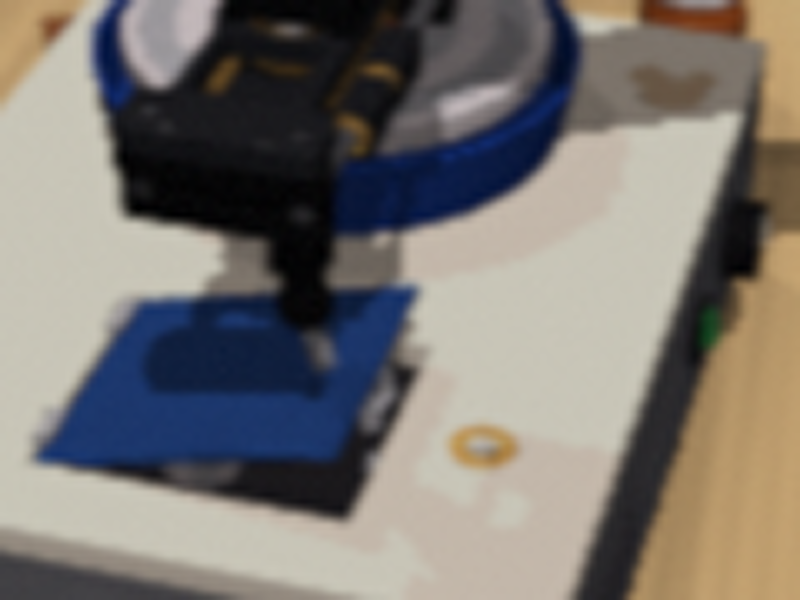

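```bash
python3 - <<'E'
from h import *
d=arm.get_image("side");t=arm.get_image("top")
def pr(d,X):
    c=np.array(d["R"])@np.array(X)+d["t"];return np.array([d["fx"]*c[0]/c[2]+d["cx"],d["fy"]*c[1]/c[2]+d["cy"]])
for n,X in dict(knob=(587,37,186),tip=(588,36.8,170),hinge=(681.5,24,130),hole=(515,41.7,130)).items():
    print(n,np.round((pr(d,X)-[200,150])*6.667),"top",np.round(pr(t,X)))
s=arm.sense();print(np.round(s["eef_pos"],1),s["opening"],np.round(s["tool_rot"],3))
o=arm.outline_of("knob","side")
for q in o[:2]:
    v,u=np.where(q["mask"]);print(q["score"],((u.min()-200)*6.67,(u.max()-200)*6.67,(v.min()-150)*6.67,(v.max()-150)*6.67))
go(587,37,250,84)
E
```

```text
knob [302. 301.] top [225. 189.]
tip [300. 334.] top [225. 190.]
hinge [ 84. 371.] top [231. 166.]
hole [480. 443.] top [223. 215.]
[588.   36.8 177.9] 0.44095249025940236 [0.    0.053 0.999 0.   ]
0.19 (np.float64(-406.87), np.float64(-73.37), np.float64(1093.8799999999999), np.float64(1354.01))
shift [ 0.009  0.001 -0.721] turn [ 0. -0. -0.] yaw 84.0 t 25.95 F [-0.4 -0.3 -0.1] pos [587.9  36.8 177.9] open 0.3 0.0
```

```bash
python3 - <<'E'
from h import *
d=arm.get_image("side")
def pr(d,X):
    c=np.array(d["R"])@np.array(X)+d["t"];return np.round(np.array([d["fx"]*c[0]/c[2]+d["cx"],d["fy"]*c[1]/c[2]+d["cy"]]),1)
print("c1 tips seen (237,299),(292,299.5)",pr(d,(480+48,381+7,184)),pr(d,(480-48,381-7,184)))
print("k1 tip seen (240,181)",pr(d,(586,40+42,222)),pr(d,(586,40-42,222)))
t=arm.get_image("top")
im=np.hstack([cv2.resize(d["img"][165:225,210:270],(400,400),interpolation=2),cv2.resize(t["img"][150:230,185:265],(400,400),interpolation=2)])
cv2.imwrite("pics/k3.png",im)
E
```

```text
c1 tips seen (237,299),(292,299.5) [237.7 306.1] [290.4 307.8]
k1 tip seen (240,181) [241.7 193.4] [248.5 175.5]
```

View pics/k3.png

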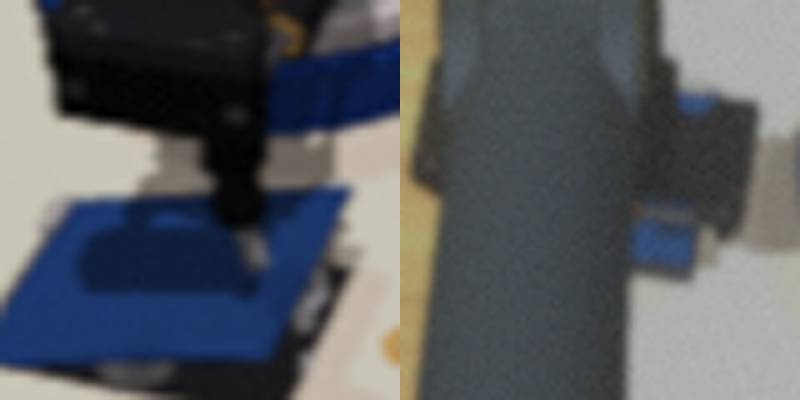

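The view shows the closed fingertips just above the knob at left (238,190). The real fingers end higher than I took them to, so they closed over its top. I'll open, go lower and try again, watching the force.

```bash
python3 -m inch '[0,0,0,0,0,0, 0,0,0,0,0,0, 0,0,0,0,0,0, 0,0,0,0,0,0, 0,0,0,0,0,0, 0,0,0,0,0,0]' 0.2 | grep -E "eef|contact|open"
python3 -m inch '[0,0,0.05,0,0,0, 0,0,0.1,0,0,0, 0,0,0.12,0,0,0, 0,0,0.12,0,0,0]' | grep -E "eef|contact|open"

```

```text
eef_pos: [587.9, 36.8, 177.9]
contact_force: [0.5, -0.4, -0.1]
opening: 49.4
eef_pos: [587.8, 36.8, 165.6]
contact_force: [0.2, 1.4, -0.2]
opening: 52.2
```

```bash
python3 -m inch '[0,0,0.04,0,0,0, 0,0,0.08,0,0,0, 0,0,0.1,0,0,0, 0,0,0.1,0,0,0]' | grep -E "eef|contact|open"
python3 -m inch '[0,0,0,0,0,0, 0,0,0,0,0,0, 0,0,0,0,0,0, 0,0,0,0,0,0, 0,0,0,0,0,0, 0,0,0,0,0,0]' -1 6 | grep -E "contact|open|grasp"

```

```text
eef_pos: [587.8, 36.8, 155.7]
contact_force: [-0.4, -0.3, -0.7]
opening: 52.3
contact_force: [0.2, -5.7, 0.5]
opening: 23.0
grasp_force: 6.0
```

It's gripped: opening 23 with 6 N on the pads. Now I'll swing it along the arc.

```bash
python3 -m inch '[-0.04,-0.01,-0.07,0,0,0, -0.11,-0.01,-0.15,0,0,0, -0.18,-0.01,-0.235,0,0,0, -0.265,-0.01,-0.31,0,0,0, -0.355,-0.01,-0.375,0,0,0, -0.45,-0.01,-0.43,0,0,0, -0.55,-0.01,-0.475,0,0,0, -0.65,-0.01,-0.515,0,0,0, -0.76,-0.01,-0.54,0,0,0, -0.865,-0.01,-0.555,0,0,0, -0.975,-0.01,-0.56,0,0,0]' -1 15
python3 -c "
from h import *
print([(n,np.round(x['point'],1).tolist(),round(float(x['score']),2)) for n in('side','top') for _ in[arm.get_image(n)] for x in arm.spot_point('knob',n)[:2]])"
```

```text
t: 29.92
eef_pos: [684.0, 23.8, 211.1]
tool_rot: [-0.002, 0.053, 0.999, -0.001]
contact_force: [-1.9, -5.6, -4.9]
opening: 23.2
grasp_force: 15.0
[('side', [683.8, 25.2, 236.7], 0.6), ('top', [679.4, 26.4, 239.0], 0.41), ('top', [610.9, -220.5, 179.4], 0.25)]
```

```bash
python3 -m inch '[-0.11,0,0.005,0,0,0, -0.215,0,0.025,0,0,0, -0.32,0,0.05,0,0,0, -0.42,0,0.085,0,0,0, -0.47,0,0.11,0,0,0, -0.47,0,0.11,0,0,0]'
python3 -c "
from h import *
print([(n,np.round(x['point'],1).tolist(),round(float(x['score']),2)) for n in('side','top') for _ in[arm.get_image(n)] for x in arm.spot_point('knob',n)[:2]])"
```

```text
t: 30.88
eef_pos: [730.8, 18.8, 200.0]
tool_rot: [-0.002, 0.053, 0.999, -0.001]
contact_force: [-2.4, -5.5, -2.5]
opening: 22.6
grasp_force: 15.0
[('side', [730.9, 22.3, 227.2], 0.74), ('side', [701.1, 354.2, 0.5], 0.19), ('top', [728.1, 22.5, 230.3], 0.55), ('top', [485.6, 374.0, -3.1], 0.4)]
```

Past upright, at about 1.77 rad. I'll open and lift clear.

```bash
python3 -m inch '[0,0,0,0,0,0, 0,0,0,0,0,0, 0,0,0,0,0,0, 0,0,0,0,0,0, 0,0,0,0,0,0]' 0.4 | grep -E "contact|open"
python3 -m inch '[-0.02,0,-0.2,0,0,0, -0.04,0,-0.5,0,0,0, -0.05,0,-0.9,0,0,0, -0.05,0,-0.95,0,0,0, -0.05,0,-0.95,0,0,0]' | grep -E "eef|contact|open"
python3 - <<'E'
from h import *
for n in('side','top'):
    d=arm.get_image(n);cv2.imwrite(f"pics/f_{n}.png",d["img"])
    for p in("knob","pot","rest_hole","hinge_line","pin"): print(n,p,[(np.round(x['point'],1).tolist(),round(float(x['score']),2)) for x in arm.spot_point(p,n)[:2]])
    h=cv2.cvtColor(d["img"],cv2.COLOR_BGR2HSV);m=cv2.inRange(h,(0,200,90),(4,255,255))|cv2.inRange(h,(176,200,90),(180,255,255))
    v,u=np.where(m[270:,:] if n=="side" else m);v=v+(270 if n=="side" else 0);print("red",n,len(u),u.mean(),v.mean(),v.min(),v.max())
    i0=cv2.imread(f"pics/{n}0.png");h=cv2.cvtColor(i0,cv2.COLOR_BGR2HSV);m=cv2.inRange(h,(0,200,90),(4,255,255))|cv2.inRange(h,(176,200,90),(180,255,255))
    v,u=np.where(m[270:,:] if n=="side" else m);v=v+(270 if n=="side" else 0);print("red0",n,len(u),u.mean(),v.mean(),v.min(),v.max())
E
```

```text
contact_force: [-0.1, 0.4, 0.3]
opening: 59.1
eef_pos: [736.4, 20.2, 295.7]
contact_force: [0.9, -0.6, -1.0]
opening: 60.8
side knob [([737.5, 21.0, 224.3], 0.66)]
side pot [([615.4, -221.9, 180.8], 0.76)]
side rest_hole [([487.6, 370.3, 74.5], 0.6)]
side hinge_line [([681.7, 23.7, 126.1], 0.72)]
side pin [([579.2, 358.7, 1.2], 0.77)]
red side 194 260.75773195876286 327.340206185567 315 340
red0 side 188 261.1276595744681 327.21276595744683 315 340
top knob [([736.2, 22.5, 224.4], 0.77)]
top pot [([614.5, -214.6, 180.2], 0.6)]
top rest_hole [([485.0, 372.1, 79.2], 0.86)]
top hinge_line [([681.3, 25.1, 132.4], 0.87), ([486.3, 372.9, 4.5], 0.62)]
top pin [([583.5, 365.7, 2.9], 0.65), ([485.7, 371.6, 5.9], 0.58)]
red top 10 119.4 218.8 218 220
red0 top 9 119.33333333333333 218.88888888888889 218 220
```

The knob is at (737,22,224), which puts the hatch at about 1.85 rad, on its stop. The red pin's pixels match the start and the gripper is clear, so I'm handing in.

```bash
python3 -c "
from station import arm
print(arm.finish_job())"
```

```text
the job is handed in; nothing more can be done
None
```

Job handed in, verdict not shown: the catch tripped at about 7.5 N, the hatch rests open on its stop at about 1.85 rad by camera, the pin is back in the tool block as at the start, and I saw no sign that anything else moved.

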